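# Screw the cap onto a sprung battery holder

## Task

Close the battery holder with its black screw cap: set the cap on the mouth, turn it backwards (anticlockwise) until the thread drops into place, then screw it clockwise all the way home against the spring of the battery and let go. Feel your way and never force it, and leave the battery, solder reel and side cutters on the table where they are.

Things in the scene. Friction and masses are not known exactly. Their poses are not given: they have to be found in the camera images.
- cap_center (a point): black ribbed screw cap, 43 mm tall, upright (open side down) on the table. Point on its axis, half-way up, 21.5 mm above its lower edge; z up. Skirt and roof 60 mm across, 17 mm tall; on the roof a straight grip bar 44 mm long along x, 16 mm thick along y, from 17 to 43 mm above the lower edge: grasp it across y. Mass about 0.09 kg
- cap: the same cap, origin at the centre of its lower edge, same axes. Inside it is 53 mm across and 13 mm deep; three hidden lugs, every 120 degrees, 3 mm tall, 21 degrees wide, stand in at the lower edge. Let go before the lugs are under the thread, it springs up; under the thread it is held by friction
- mouth (a point): centre of the rim of the grey tube's neck, 78 mm above the table; z up. Height of the cap's centre over this point: 20 mm with lugs on the flat tops of the thread turns, 22.5 mm on the end walls of the turns, 18 mm when it meets the cell, below 15 mm dropped in far enough to screw, about 11.3 mm home at the stop; at 9.5 mm it bottoms. Radial play 1.5 mm
- holder: battery holder, fixed: 100 x 100 x 12 mm board, tube 49 mm across, neck 39 mm across with thread 50 mm across; carries thread and cell. Origin under the board's centre, z up. The angle of the three thread starts differs each time, is not given by this frame and must be felt. Over 70 N between cap and holder (sum of contacts) is forcing it
- thread_ring (a point): on the tube's axis, 5 mm below the rim, in the thread (axes tell nothing of its starts). Seen from above: anticlockwise, by up to 108 degrees, leads to a gap, about 13 degrees wide for the lugs, where the cap can sink; clockwise on top, the lugs meet rubber end walls. Once sunk, clockwise draws it down 4 mm in 77 degrees to those walls, 75 to 95 degrees from the gap (then 4 N m per rad)
- cell_tip (a point): tip of the D cell standing in the tube on a spring, 9.5 mm above the rim at the start; the cap pushes it down: about 1.6 N at first plus 1 N per mm, 9 N with the cap home. z up
- battery_mid (a point): loose blue and gold D cell, 33 mm across, 60 mm tall, standing on the table behind the work; point half-way up. To be left alone
- reel_mid (a point): loose reel of solder wire, 55 mm across, 45 mm tall, standing behind the work; point half-way up. To be left alone
- cutters_mid (a point): loose side cutters with red handles, 150 x 47 x 12 mm, lying at the front of the table; point half-way up. To be left alone
Things that resemble listed ones, but are neither listed nor needed, are in the scene too. What is shaped like the cap but red or turquoise is not meant.

How it is judged:
By the outcome, as a careful person would: the job done as asked, in the order asked, and still so for the second after the job is handed in, with the robot touching nothing.
It also fails if it takes over 67 s, if anything falls off the work surface, if the arm or the gripper's body presses on something with over 40 N, if the wrist force passes 120 N, or if a joint passes its speed limit or range.

## Robot

A 6-joint arm with a two-finger parallel gripper is mounted at the origin on a cart in front of the work surface, level with it; the furniture and walls round the work are solid. World frame = base frame: x ahead of the robot, y to its left, z up, the work surface at z = 0. Lengths are in mm, angles in rad, forces in N, time in s.
With the tool pointing down it reaches from about 350 to 875 mm from the base axis. Payload 4.2 kg.
Tool frame: the origin (TCP) lies at the very end of the fingers, on their centre line; the grasp point (between the pads) lies 19 mm behind it; z points along the fingers, y is the line along which they close (so a half turn about z gives the same grasp; the last joint's range is limited). The gripper opens to 85 mm and grips with 20 to 120 N. Pads are 22 mm wide; open, the fingers measure 114 mm over their backs; the gripper's body (76 mm by 85 mm) begins 54 mm behind the grasp point. The pads swing forward as they close: fully open they stand 13 mm farther back than shut.
Start: joints at [-1.07, 0.385, 0.008, 0, -1.194, -0.259], TCP at [149.674, -606.792, 231.312] pointing down, gripper open.
Joint ranges: [-3.14, 3.14], [-1.21, 2.06], [-1.07, 1.41], [-3.16, 2.05], [-2.99, -0.16], [-3.1, 3.1]. Speed limits (rad/s): [2.79, 2.79, 3.14, 3.14, 3.14, 3.14].

## Interface

Orientations are given as a unit quaternion [x, y, z, w].
In Python, from bench import arm, optics gives the robot as it stands. The module is installed in compiled form; this text tells all that it offers.
- The arm moves only by the tool step_arm, never from a script. Its argument "motion" is a list of rows, each an object with "dr": the turn, a rotation vector about the tool's x, y, z in units of 8 degrees (1.0 is 8 degrees), a list of three; "slide": the shift along the tool's x, y, z in mm, a list of three; "jaw": the finger opening in mm, from 0 to 85.4. A call has exactly 8 rows; each row is the pose to reach, as a shift and turn from the pose commanded when the call began, along the tool's axes at that moment; what a row does not reach only later rows make up. A row lasts 1/8 s, in which the tool goes at most 62.5 mm and 10.7 degrees, less where a joint would pass 70% of its speed; a pose out of reach is approached as far as the arm can. A call with a gripper value outside its range is refused whole. The fingers move at their own pace and stop on an object; the grip force is fixed at half the most. Time passes only in rows, so rows that repeat a pose let the fingers close, or fill a call up. It gives the time, the measured TCP pose, the force, the opening and the grip force at its end, in the units of the state.
- arm.read_state(): the state, without advancing time (a new reading comes with each control period).
- optics.get_image(name): name is "scene" or "top"; returns the picture (400x640x3 uint8, blue, green, red); there is no depth.
- optics.camera_info(name): a dict with "camera_matrix" (3x3 intrinsics, pixels), "view" (4x4, takes a point from world to camera coordinates). Camera axes: x right, y up, looking along -z (the intrinsics and any distortion apply to the point x, -y, -z); pixel columns grow to the right and rows downward; lengths in mm; the calibration is good to about 2 mm. A picture is of the moment at which its call begins. camera_info takes no time and is no camera call.
- arm.job_done(): hands the job in; it is judged then, once.
The state is a dict: "clock": time; "joints": joint angles; "joint_vel": joint speeds; "joint_efforts": joint torques, N m; "position": TCP position; "ee_rot": TCP orientation; "contact_force": force on the tool from outside, world axes, zero at the start; "wrist_torque": the same for the moment, N m; "gripper_width": finger opening in mm; "grasp_force": force on a finger pad.
Only numpy, scipy, OpenCV 4.12 (cv2) and the standard library are available. Lean on these libraries where they do the work, as an engineer would, in place of code of your own. Each camera call takes 0.05 s, during which the arm holds its last target. There are 200 camera calls.

## Working session

There is one attempt and no reset: what is moved stays moved. The work goes in short steps, Python scripts to look and compute and a tool call to move; the robot and the scene stay as the last step left them, time stands still between calls to the robot, and variables do not carry over. Pictures are saved under pics/ and viewed, at most 10 in all, crops included, and the job is handed in when it is done.

Besides the shell and the picture viewer there is one more tool, called after "Request:" as name([rows], argument=value, ...), one row to a line, values as JSON. step_arm: Moves the arm, as the interface text tells. Its arguments: {"type":"object","properties":{"motion":{"type":"array","items":{"type":"object","properties":{"dr":{"type":"array","items":{"type":"number"}},"slide":{"type":"array","items":{"type":"number"}},"jaw":{"type":"number"}}}}},"required":["motion"]}

```bash
mkdir -p pics; cat > h.py <<'E'
import numpy as np, cv2
from bench import arm, optics
def snap(n,f,crop=None,s=1):
    im=optics.get_image(n); cv2.imwrite(f'pics/{f}_full.png',im)
    if crop: x0,y0,x1,y1=crop; im=im[y0:y1,x0:x1]
    cv2.imwrite(f'pics/{f}.png',cv2.resize(im,None,fx=s,fy=s,interpolation=cv2.INTER_CUBIC))
def ray(n,u,v):
    i=optics.camera_info(n);K=np.array(i['camera_matrix']);V=np.array(i['view'])
    d=np.linalg.solve(K,[u,v,1.]);d=np.array([d[0],-d[1],-d[2]])
    R=V[:3,:3];c=-R.T@V[:3,3];return c,R.T@d
def atz(n,u,v,z):
    c,d=ray(n,u,v);return c+d*(z-c[2])/d[2]
def proj(n,p):
    i=optics.camera_info(n);K=np.array(i['camera_matrix']);V=np.array(i['view'])
    q=V[:3,:3]@p+V[:3,3];q=K@[q[0],-q[1],-q[2]];return q[:2]/q[2]
E
python3 - <<'E'
from h import *
snap('scene','s1');snap('top','t1')
for n in('scene','top'):print(optics.camera_info(n))
print(arm.read_state())
E
```

```text
{'camera_matrix': array([[460.00659827,   0.        , 319.64720272],
       [  0.        , 460.00659827, 196.70723916],
       [  0.        ,   0.        ,   1.        ]]), 'view': array([[-9.16444877e-01, -4.00134388e-01, -4.61081457e-03,
         4.13217311e+02],
       [ 1.65561079e-01, -3.89631221e-01,  9.05967461e-01,
        -2.10521167e+02],
       [-3.64305253e-01,  8.29505867e-01,  4.23322217e-01,
        -6.07013748e+02],
       [ 0.00000000e+00,  0.00000000e+00,  0.00000000e+00,
         1.00000000e+00]])}
{'camera_matrix': array([[482.32780823,   0.        , 319.94818671],
       [  0.        , 482.32780823, 196.387969  ],
       [  0.        ,   0.        ,   1.        ]]), 'view': array([[ 2.61669386e-02, -9.99655698e-01, -1.94328684e-03,
        -1.52462753e+02],
       [ 9.88047702e-01,  2.55675811e-02,  1.52013280e-01,
        -5.32713817e+02],
       [-1.51911256e-01, -5.89778225e-03,  9.88376541e-01,
        -9.10747635e+02],
       [ 0.00000000e+00,  0.00000000e+00,  0.00000000e+00,
         1.00000000e+00]])}
{'clock': 0.1, 'joints': array([-1.07039536e+00,  3.85492455e-01,  6.74312373e-03, -4.17429677e-04,
       -1.19403358e+00, -2.58634231e-01]), 'joint_vel': array([-1.45352346e-05, -5.98367271e-04,  3.56569963e-03,  9.89179999e-04,
       -7.04754647e-05,  1.59763408e-03]), 'joint_efforts': array([ 1.35229784e-03, -3.93320060e+01,  1.88929993e+01,  4.19786051e+00,
       -2.58150154e-03,  1.08236313e-05]), 'position': array([ 149.53661331, -606.29453291,  230.31829593]), 'ee_rot': array([-1.20512692e-01,  9.92711271e-01,  9.94484858e-04, -1.87792578e-04]), 'contact_force': array([ 0.29125106, -0.39258684,  0.56100955]), 'wrist_torque': array([-0.02539929,  0.04954059,  0.03137154]), 'grasp_force': 0.0, 'gripper_width': 85.6756124980781}
```

View pics/s1.png

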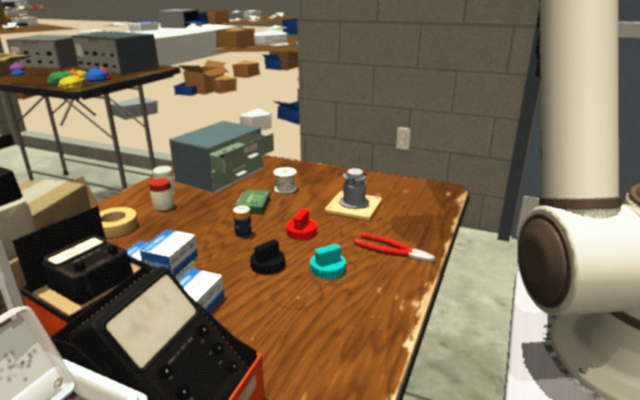

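View pics/t1.png

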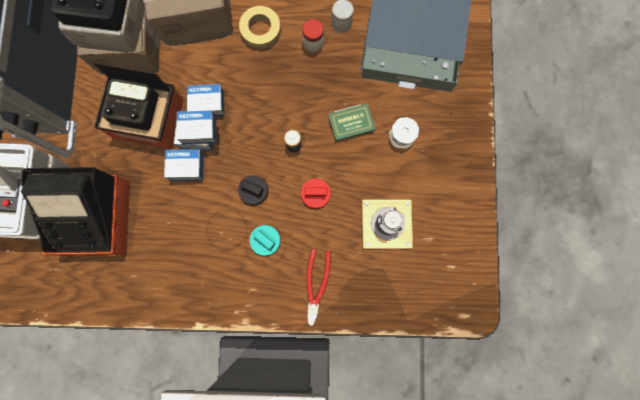

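Three cap shapes in the top view: black (253,190), red (316,194) and turquoise (265,240). The black one fits the description. The holder is at (388,223), the D cell at (292,140), the reel at (404,133) and the cutters at (318,285). I'll confirm in an enlarged crop.

```bash
python3 - <<'E'
from h import *
t=cv2.imread('pics/t1_full.png');s=cv2.imread('pics/s1_full.png')
c=lambda im,x,y,w,h:cv2.resize(im[y:y+h,x:x+w],(400,300),interpolation=cv2.INTER_CUBIC)
a=np.vstack([np.hstack([c(t,227,168,56,42),c(t,352,193,80,60)]),np.hstack([c(s,240,233,56,42),c(s,318,162,72,54)])])
cv2.imwrite('pics/c1.png',a)
E
```

```text
(no output)
```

View pics/c1.png

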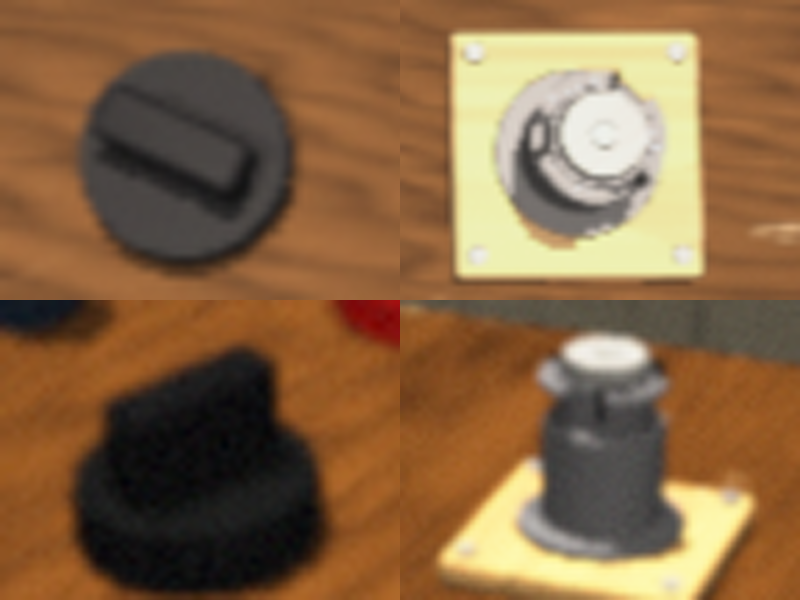

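The top-left crop shows the black cap, upright with its bar, roof centre about (253,189.7) px. The right crops show the holder: board corners about (362,200), (411,200), (413,248) and (363,249) px, and the cell tip at (392.8,220) px.

```bash
python3 - <<'E'
from h import *
print('cam',ray('top',0,0)[0])
o=np.array([227,168]);k=56/400
print('roof',atz('top',*(o+k*np.array([186,156])),17))
B=[atz('top',*(o+k*np.array(p)),43) for p in[(120,87),(255,152),(235,190),(98,128)]]
for b in B:print(b)
print('bar c',np.mean(B,0)); d=B[1]+B[2]-B[0]-B[3];print('ang',np.degrees(np.arctan2(d[1],d[0])),np.linalg.norm(d)/2)
o=np.array([352,193]);k=.2
H=[atz('top',*(o+k*np.array(p)),12) for p in[(50,33),(297,33),(304,277),(55,279)]]
for b in H:print(b)
print('board',np.mean(H,0),'cell',atz('top',*(o+k*np.array([204,135])),87.5))
# scene checks
print('cell scene px of board est',proj('scene',np.append(np.mean(H,0)[:2],87.5)))
print('scene cell',atz('scene',318+205*.18,162+52*.18,87.5))
print('scene bar', [atz('scene',240+x*.14,233+y*.14,43) for x,y in[(110,108),(240,50),(272,72),(130,125)]])
for n,u,v,z in[('batt',292,135,60),('reel',404,128,45),('red',316,192,20)]:print(n,atz('top',u,v,z))
s=arm.read_state();from scipy.spatial.transform import Rotation as R
print(R.from_quat(s['ee_rot']).as_matrix())
E
```

```text
cam [ 391.98332912 -144.16144709  980.84489254]
roof [550.0380591   -2.50744766  17.        ]
[564.65859769  12.86359857  43.        ]
[547.38570456 -25.32613217  43.        ]
[536.63011084 -20.28335842  43.        ]
[552.98620811  18.36673308  43.        ]
bar c [550.4151553   -3.59478974  43.        ]
ang -113.63661736303891 41.938250076679815
[ 536.50628803 -223.88460444   12.        ]
[ 539.10061717 -324.09000966   12.        ]
[ 440.56522419 -326.62605749   12.        ]
[ 437.17461632 -227.16621987   12.        ]
board [ 488.33668643 -275.44172287   12.        ] cell [ 488.38770968 -275.40740415   87.5       ]
cell scene px of board est [355.2158445  169.88904055]
scene cell [ 486.14212707 -267.29221742   87.5       ]
scene bar [array([560.09173707,  20.27300887,  43.        ]), array([544.85657078, -15.52626326,  43.        ]), array([532.73481433,  -9.38660047,  43.        ]), array([551.8629329 ,  25.00382279,  43.        ])]
batt [654.43074319 -80.41304754  60.        ]
reel [ 678.94440039 -303.50900398   45.        ]
red [ 548.41456302 -130.22717162   20.        ]
[[-9.70953312e-01 -2.39268242e-01 -6.12543712e-04]
 [-2.39268989e-01  9.70951404e-01  1.92920988e-03]
 [ 1.33151522e-04  2.01973543e-03 -9.99997951e-01]]
```

Request:
step_arm([
  {"slide": [-44, 41, 5], "dr": [0, 0, -0.6], "jaw": 60},
  {"slide": [-88, 82, 10], "dr": [0, 0, -1.2], "jaw": 60},
  {"slide": [-132, 122, 20], "dr": [0, 0, -1.8], "jaw": 60},
  {"slide": [-176, 163, 30], "dr": [0, 0, -2.4], "jaw": 60},
  {"slide": [-220, 203, 40], "dr": [0, 0, -3.0], "jaw": 60},
  {"slide": [-264, 244, 50], "dr": [0, 0, -3.6], "jaw": 60},
  {"slide": [-308, 284, 60], "dr": [0, 0, -4.2], "jaw": 60},
  {"slide": [-352, 324, 60], "dr": [0, 0, -4.8], "jaw": 60},
])

```text
clock: 1.1
position: [413.9, -206.0, 170.5]
ee_rot: [-0.442, 0.897, 0.001, -0.001]
contact_force: [0.8, -0.2, -0.8]
gripper_width: 59.9
grasp_force: 0.0
```

```bash
cat > st.py <<'E'
from h import *
from scipy.spatial.transform import Rotation as R
import sys
s=arm.read_state();M=R.from_quat(s['ee_rot']).as_matrix()
yaw=np.degrees(np.arctan2(M[1,0],M[0,0]))%360
np.set_printoptions(precision=2,suppress=True)
print(s['clock'],s['position'],'yaw',yaw,'F',s['contact_force'],'T',s['wrist_torque'],'w',s['gripper_width'],'g',s['grasp_force'],'q',s['joints'],'tilt',M[:,2])
if len(sys.argv)>1:
    t=np.array(list(map(float,sys.argv[1:4])));print('slide',M.T@(t-s['position']),'dz',-((float(sys.argv[4])-yaw+180)%360-180)/8)
E
python3 st.py 550.2 -3 100 246.4
```

```text
1.1 [ 413.88 -205.97  170.46] yaw 232.41568977610189 F [ 0.81 -0.25 -0.85] T [-0.09 -0.08  0.01] w 59.93343039257993 g 0.0 q [-0.11  0.17 -0.46 -0.   -0.94 -0.55] tilt [-0.  0. -1.]
slide [-244.05   15.64   70.28] dz -1.748038777987265
```

Request:
step_arm([
  {"slide": [-50, 3, 10], "dr": [0, 0, -0.4], "jaw": 60},
  {"slide": [-100, 6, 20], "dr": [0, 0, -0.8], "jaw": 60},
  {"slide": [-150, 9, 40], "dr": [0, 0, -1.2], "jaw": 60},
  {"slide": [-200, 12, 60], "dr": [0, 0, -1.6], "jaw": 60},
  {"slide": [-244, 15.6, 80], "dr": [0, 0, -1.75], "jaw": 60},
  {"slide": [-244, 15.6, 90], "dr": [0, 0, -1.75], "jaw": 60},
  {"slide": [-244, 15.6, 90], "dr": [0, 0, -1.75], "jaw": 60},
  {"slide": [-244, 15.6, 90], "dr": [0, 0, -1.75], "jaw": 60},
])

```text
clock: 2.1
position: [550.6, -6.3, 81.8]
ee_rot: [-0.546, 0.838, -0.0, 0.0]
contact_force: [-0.1, -1.2, 0.8]
gripper_width: 60.0
grasp_force: 0.0
```

```bash
python3 st.py 550.2 -3 20 246.4; python3 - <<'E'
from h import *
t=optics.get_image('top');s=optics.get_image('scene')
cv2.imwrite('pics/c2.png',np.hstack([cv2.resize(im[y:y+75,x:x+50],(400,600),interpolation=cv2.INTER_CUBIC) for im,x,y in((t,227,150),(s,245,205))]))
E
```

```text
2.1 [550.6   -6.27  81.81] yaw 246.1928555033861 F [-0.08 -1.19  0.76] T [-0.01  0.   -0.04] w 60.02862944339478 g 0.0 q [ 0.28  0.42 -0.37  0.   -0.79 -0.7 ] tilt [ 0. -0. -1.]
slide [-2.83  1.71 61.81] dz -0.025893062076736584
```

View pics/c2.png

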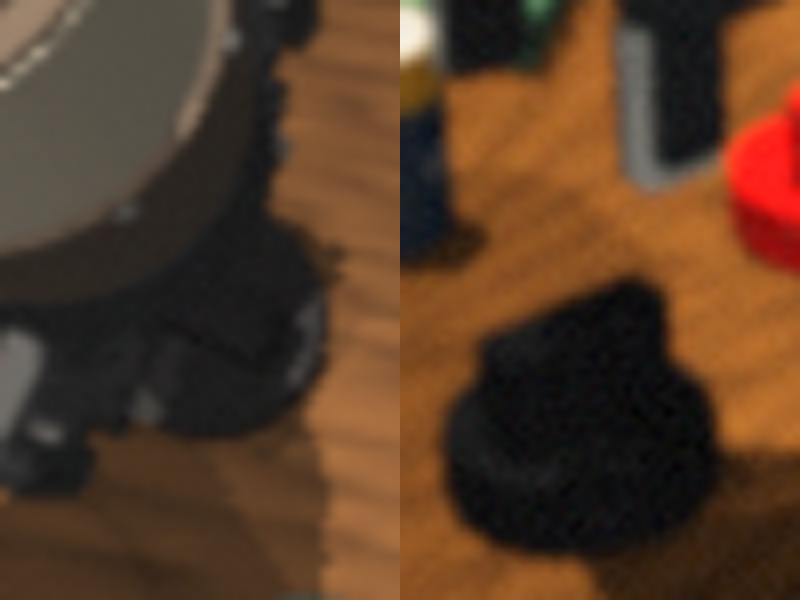

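Left (top view): the gripper body hides most of the cap. Right (scene): the cap is clear of the fingers, with one fingertip's lower edge around crop (625–720, 160–190), i.e. px (273–285, 225–229). I'll use it to check the scene camera's bias.

```bash
python3 - <<'E'
from h import *
p=np.array([550.6,-6.3,81.8]);yy=np.array([-.914,.405,0]);xx=np.array([-.405,-.914,0])
for a in(-30,-44,30,44):
  for b in(-11,11):
    for dz in (8,4):
      print(a,b,dz,proj('scene',p+a*yy+b*xx+[0,0,dz]))
E
```

```text
-30 -11 8 [250.98528459 213.90067242]
-30 -11 4 [251.14322287 215.9743298 ]
-30 11 8 [261.43911114 209.96301794]
-30 11 4 [261.57237207 212.01029704]
-44 -11 8 [246.33621943 211.20258481]
-44 -11 4 [246.5021569  213.25766028]
-44 11 8 [256.74633835 207.35509659]
-44 11 4 [256.8878417  209.38421706]
30 -11 8 [272.22835084 226.22909797]
30 -11 4 [272.34676542 228.38592192]
30 11 8 [282.85841173 221.86639656]
30 11 4 [282.95115585 223.99493408]
44 -11 8 [277.51723383 229.29850422]
44 -11 4 [277.62504991 231.47559026]
44 11 8 [288.18518944 224.82665438]
44 11 4 [288.2671199  226.97498665]
```

Request:
step_arm([
  {"slide": [-4, 3, 8], "dr": [0, 0, 0], "jaw": 60},
  {"slide": [-4, 3, 25], "dr": [0, 0, 0], "jaw": 60},
  {"slide": [-4, 3, 42], "dr": [0, 0, 0], "jaw": 60},
  {"slide": [-4, 3, 52], "dr": [0, 0, 0], "jaw": 60},
  {"slide": [-4, 3, 57], "dr": [0, 0, 0], "jaw": 60},
  {"slide": [-4, 3, 60], "dr": [0, 0, 0], "jaw": 50},
  {"slide": [-4, 3, 60.5], "dr": [0, 0, 0], "jaw": 40},
  {"slide": [-4, 3, 60.5], "dr": [0, 0, 0], "jaw": 30},
])

```text
clock: 3.2
position: [550.0, -0.5, 21.2]
ee_rot: [-0.547, 0.837, -0.0, 0.0]
contact_force: [1.3, 0.4, -0.4]
gripper_width: 30.2
grasp_force: 0.0
```

```bash
python3 st.py 549.5 -1 20 246.4
```

```text
3.2 [550.02  -0.51  21.17] yaw 246.25867836768776 F [ 1.33  0.36 -0.38] T [-0.   -0.03  0.02] w 30.198442156864004 g 0.0 q [ 0.29  0.5  -0.42  0.   -0.65 -0.71] tilt [ 0.  0. -1.]
slide [0.66 0.28 1.17] dz -0.017665204039030158
```

Request:
step_arm([
  {"slide": [0, 0, 0.5], "dr": [0, 0, 0], "jaw": 26},
  {"slide": [0, 0, 0.5], "dr": [0, 0, 0], "jaw": 22},
  {"slide": [0, 0, 0.5], "dr": [0, 0, 0], "jaw": 18},
  {"slide": [0, 0, 0.5], "dr": [0, 0, 0], "jaw": 14},
  {"slide": [0, 0, 0.5], "dr": [0, 0, 0], "jaw": 8},
  {"slide": [0, 0, 0.5], "dr": [0, 0, 0], "jaw": 8},
  {"slide": [0, 0, 0.5], "dr": [0, 0, 0], "jaw": 8},
  {"slide": [0, 0, 0.5], "dr": [0, 0, 0], "jaw": 8},
])

```text
clock: 4.2
position: [550.1, -0.5, 20.6]
ee_rot: [-0.547, 0.837, -0.0, 0.0]
contact_force: [0.3, -1.1, 4.6]
gripper_width: 14.7
grasp_force: 59.0
```

```bash
python3 st.py 488.4 -275.4 120 246.4; python3 - <<'E'
from h import *
snap('scene','g1',(230,210,310,290),5)
im=optics.get_image('scene')
a=cv2.imread('pics/s1_full.png')
cv2.imwrite('pics/c3.png',np.hstack([cv2.resize(i[230:280,243:293],(400,400),interpolation=cv2.INTER_CUBIC) for i in(a,im)]))
E
```

```text
4.2 [550.09  -0.54  20.63] yaw 246.2629100980085 F [ 0.32 -1.14  4.57] T [-0.06  0.05 -0.03] w 14.728660448781765 g 59.04055595397949 q [ 0.29  0.5  -0.42  0.   -0.64 -0.71] tilt [ 0.  0. -1.]
slide [276.41 -54.24 -99.43] dz -0.017136237748939465
```

View pics/c3.png

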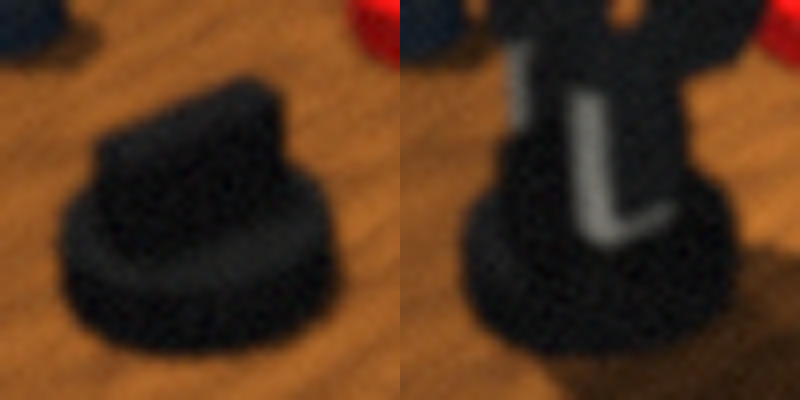

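Left/right show the cap before and after closing: outline essentially unmoved (crop x 62–338), so the top-camera position is right and the grip is square. Lifting and carrying now.

Request:
step_arm([
  {"slide": [0, 0, -10], "dr": [0, 0, 0], "jaw": 8},
  {"slide": [0, 0, -35], "dr": [0, 0, 0], "jaw": 8},
  {"slide": [0, 0, -70], "dr": [0, 0, 0], "jaw": 8},
  {"slide": [20, -4, -100], "dr": [0, 0, 0], "jaw": 8},
  {"slide": [60, -12, -120], "dr": [0, 0, 0], "jaw": 8},
  {"slide": [105, -21, -125], "dr": [0, 0, 0], "jaw": 8},
  {"slide": [150, -30, -125], "dr": [0, 0, 0], "jaw": 8},
  {"slide": [195, -38, -125], "dr": [0, 0, 0], "jaw": 8},
])

```text
clock: 5.3
position: [504.9, -195.4, 145.1]
ee_rot: [-0.546, 0.837, 0.001, -0.0]
contact_force: [0.4, 0.4, -1.8]
gripper_width: 15.0
grasp_force: 58.6
```

Request:
step_arm([
  {"slide": [40, -7, 0], "dr": [0, 0, 0], "jaw": 8},
  {"slide": [65, -12, 0], "dr": [0, 0, 0], "jaw": 8},
  {"slide": [76, -14, 4], "dr": [0, 0, 0], "jaw": 8},
  {"slide": [79, -15, 10], "dr": [0, 0, 0], "jaw": 8},
  {"slide": [79, -15, 20], "dr": [0, 0, 0], "jaw": 8},
  {"slide": [79, -15, 25], "dr": [0, 0, 0], "jaw": 8},
  {"slide": [79, -15, 25], "dr": [0, 0, 0], "jaw": 8},
  {"slide": [79, -15, 25], "dr": [0, 0, 0], "jaw": 8},
])

```text
clock: 6.3
position: [488.3, -272.4, 120.5]
ee_rot: [-0.547, 0.837, -0.0, 0.0]
contact_force: [-0.2, 0.4, -1.0]
gripper_width: 14.7
grasp_force: 58.6
```

```bash
python3 st.py 488.3 -272.9 120 246.26; python3 - <<'E'
from h import *
im=optics.get_image('scene');cv2.imwrite('pics/s4_full.png',im)
cv2.imwrite('pics/c4.png',cv2.resize(im[140:215,310:400],None,fx=8,fy=8,interpolation=cv2.INTER_CUBIC))
E
```

```text
6.3 [ 488.29 -272.45  120.52] yaw 246.298384708607 F [-0.22  0.37 -0.96] T [-0.01 -0.01  0.03] w 14.68701639687212 g 58.57791066169739 q [-0.22  0.38 -0.31  0.   -0.88 -0.19] tilt [ 0. -0. -1.]
slide [ 0.41 -0.19  0.52] dz 0.004798088575874715
```

View pics/c4.png

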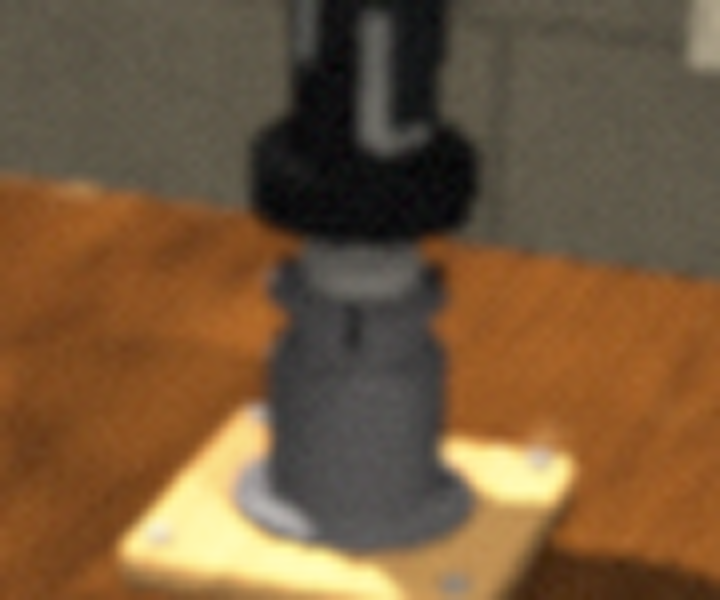

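```bash
python3 - <<'E'
from h import *
for z in(12,45,75,87,100,109,117):print(z,(proj('scene',np.array([488.4,-275.4,z]))-[310,140])*8)
print('cap pred',(proj('scene',np.array([487.4,-274.4,108.5]))-[310,140])*8)
print('per mm x,y',[(proj('scene',np.array([488.4,-275.4,100.])+d)-proj('scene',np.array([488.4,-275.4,100.])))*8 for d in np.eye(3)])
E
```

```text
12 [353.7083402  495.57545526]
45 [357.03023996 385.51547512]
75 [360.13219428 282.7426479 ]
87 [361.39556609 240.88507025]
100 [362.77913519 195.0451599 ]
109 [363.74621341 163.00427453]
117 [364.61225673 134.31084062]
cap pred [366.01266603 166.54852573]
per mm x,y [array([-3.57890229, -0.53021387]), array([-1.2735273 ,  1.25676327]), array([ 0.10707823, -3.54767702])]
```

Request:
step_arm([
  {"slide": [0.4, -0.2, 5], "dr": [0, 0, 0], "jaw": 8},
  {"slide": [0.4, -0.2, 10], "dr": [0, 0, 0], "jaw": 8},
  {"slide": [0.4, -0.2, 15], "dr": [0, 0, 0], "jaw": 8},
  {"slide": [0.4, -0.2, 17], "dr": [0, 0, 0], "jaw": 8},
  {"slide": [0.4, -0.2, 18.5], "dr": [0, 0, 0], "jaw": 8},
  {"slide": [0.4, -0.2, 19.5], "dr": [0, 0, 0], "jaw": 8},
  {"slide": [0.4, -0.2, 20], "dr": [0, 0, 0], "jaw": 8},
  {"slide": [0.4, -0.2, 20.5], "dr": [0, 0, 0], "jaw": 8},
])

```text
clock: 7.35
position: [488.0, -273.2, 99.9]
ee_rot: [-0.546, 0.837, -0.0, 0.0]
contact_force: [0.2, -0.3, -0.7]
gripper_width: 15.0
grasp_force: 58.6
```

Request:
step_arm([
  {"slide": [0, 0, 0.5], "dr": [0, 0, 0], "jaw": 8},
  {"slide": [0, 0, 1], "dr": [0, 0, 0], "jaw": 8},
  {"slide": [0, 0, 1.5], "dr": [0, 0, 0], "jaw": 8},
  {"slide": [0, 0, 2], "dr": [0, 0, 0], "jaw": 8},
  {"slide": [0, 0, 2], "dr": [0, 0, 0], "jaw": 8},
  {"slide": [0, 0, 2], "dr": [0, 0, 0], "jaw": 8},
  {"slide": [0, 0, 2], "dr": [0, 0, 0], "jaw": 8},
  {"slide": [0, 0, 2], "dr": [0, 0, 0], "jaw": 8},
])

```text
clock: 8.35
position: [488.3, -273.3, 98.2]
ee_rot: [-0.547, 0.837, -0.0, 0.0]
contact_force: [0.3, 0.1, 4.5]
gripper_width: 14.8
grasp_force: 59.3
```

```bash
python3 st.py 488.3 -272.9 97 246.26
```

```text
8.35 [ 488.31 -273.3    98.23] yaw 246.2666074369835 F [0.34 0.14 4.46] T [0.1  0.01 0.02] w 14.804730707547689 g 59.292579889297485 q [-0.22  0.41 -0.33  0.   -0.83 -0.19] tilt [ 0. -0. -1.]
slide [-0.37  0.17  1.23] dz 0.0008259296229375934
```

Request:
step_arm([
  {"slide": [0, 0, 0.5], "dr": [0, 0, 0], "jaw": 8},
  {"slide": [0, 0, 1], "dr": [0, 0, 0], "jaw": 8},
  {"slide": [0, 0, 1], "dr": [0, 0, 0], "jaw": 8},
  {"slide": [0, 0, 1], "dr": [0, 0, 0], "jaw": 8},
  {"slide": [0, 0, 1], "dr": [0, 0, 0], "jaw": 8},
  {"slide": [0, 0, 1], "dr": [0, 0, 0], "jaw": 8},
  {"slide": [0, 0, 1], "dr": [0, 0, 0], "jaw": 8},
  {"slide": [0, 0, 1], "dr": [0, 0, 0], "jaw": 8},
])

```text
clock: 9.35
position: [488.4, -273.3, 97.8]
ee_rot: [-0.547, 0.837, -0.001, 0.0]
contact_force: [-0.8, 1.3, 8.4]
gripper_width: 15.1
grasp_force: 59.8
```

```bash
python3 st.py 488.3 -272.9 97 246.26
```

```text
9.35 [ 488.39 -273.34   97.79] yaw 246.28324323702847 F [-0.78  1.34  8.36] T [0.29 0.26 0.03] w 15.050437790957014 g 59.84955132007599 q [-0.22  0.41 -0.33  0.   -0.83 -0.19] tilt [ 0. -0. -1.]
slide [-0.36  0.26  0.79] dz 0.0029054046285601487
```

Request:
step_arm([
  {"slide": [0, 0.08, 0], "dr": [0, 0, -0.25], "jaw": 8},
  {"slide": [0, 0.15, 0], "dr": [0, 0, -0.5], "jaw": 8},
  {"slide": [0, 0.23, 0], "dr": [0, 0, -0.75], "jaw": 8},
  {"slide": [0, 0.3, 0], "dr": [0, 0, -1.0], "jaw": 8},
  {"slide": [0, 0.38, 0], "dr": [0, 0, -1.25], "jaw": 8},
  {"slide": [0, 0.46, 0], "dr": [0, 0, -1.5], "jaw": 8},
  {"slide": [0, 0.53, 0], "dr": [0, 0, -1.75], "jaw": 8},
  {"slide": [0.1, 0.6, 0], "dr": [0, 0, -2.0], "jaw": 8},
])

```text
clock: 10.35
position: [488.2, -274.0, 96.9]
ee_rot: [-0.659, 0.753, -0.001, 0.0]
contact_force: [1.5, -5.2, 0.5]
gripper_width: 14.8
grasp_force: 58.9
```

```bash
python3 st.py
```

```text
10.35 [ 488.23 -273.96   96.9 ] yaw 262.3805108902092 F [ 1.53 -5.17  0.48] T [-1.71 -0.7  -0.09] w 14.804810005332124 g 58.93888235092163 q [-0.22  0.41 -0.33  0.   -0.83  0.09] tilt [ 0. -0. -1.]
```

Request:
step_arm([
  {"slide": [0, 0, 0.25], "dr": [0, 0, 0], "jaw": 8},
  {"slide": [0, 0, 0.5], "dr": [0, 0, 0], "jaw": 8},
  {"slide": [0, 0, 0.75], "dr": [0, 0, 0], "jaw": 8},
  {"slide": [0, 0, 1], "dr": [0, 0, 0], "jaw": 8},
  {"slide": [0, 0, 1], "dr": [0, 0, 0], "jaw": 8},
  {"slide": [0, 0, 1], "dr": [0, 0, 0], "jaw": 8},
  {"slide": [0, 0, 1], "dr": [0, 0, 0], "jaw": 8},
  {"slide": [0, 0, 1], "dr": [0, 0, 0], "jaw": 8},
])

```text
clock: 11.35
position: [488.4, -273.8, 96.7]
ee_rot: [-0.658, 0.753, -0.001, 0.0]
contact_force: [2.1, -4.8, 4.2]
gripper_width: 14.5
grasp_force: 59.6
```

```bash
python3 st.py
```

```text
11.35 [ 488.4  -273.82   96.65] yaw 262.31210609485447 F [ 2.07 -4.76  4.2 ] T [-1.71 -0.61 -0.06] w 14.465042498879109 g 59.576661586761475 q [-0.22  0.41 -0.33  0.   -0.83  0.09] tilt [ 0. -0. -1.]
```

Request:
step_arm([
  {"slide": [0.7, -0.3, 0], "dr": [0, 0, 0], "jaw": 8},
  {"slide": [0.7, -0.2, 0], "dr": [0, 0, -0.3], "jaw": 8},
  {"slide": [0.7, -0.1, 0], "dr": [0, 0, -0.6], "jaw": 8},
  {"slide": [0.7, 0, 0], "dr": [0, 0, -0.9], "jaw": 8},
  {"slide": [0.7, 0.1, 0], "dr": [0, 0, -1.2], "jaw": 8},
  {"slide": [0.7, 0.2, 0], "dr": [0, 0, -1.5], "jaw": 8},
  {"slide": [0.8, 0.25, 0], "dr": [0, 0, -1.75], "jaw": 8},
  {"slide": [0.8, 0.3, 0], "dr": [0, 0, -2.0], "jaw": 8},
])

```text
clock: 12.35
position: [488.0, -274.6, 95.7]
ee_rot: [0.756, -0.655, 0.001, -0.0]
contact_force: [3.8, -7.2, -0.5]
gripper_width: 14.9
grasp_force: 59.2
```

```bash
python3 st.py
```

```text
12.35 [ 488.04 -274.6    95.68] yaw 278.22408837413707 F [ 3.79 -7.22 -0.54] T [-2.31 -1.15 -0.64] w 14.915432094269216 g 59.21406626701355 q [-0.22  0.41 -0.33  0.   -0.82  0.37] tilt [ 0. -0. -1.]
```

Request:
step_arm([
  {"slide": [0.5, -0.2, 0], "dr": [0, 0, 0], "jaw": 8},
  {"slide": [1, -0.4, 0], "dr": [0, 0, 0], "jaw": 8},
  {"slide": [1, -0.4, 0.3], "dr": [0, 0, 0], "jaw": 8},
  {"slide": [1, -0.4, 0.6], "dr": [0, 0, 0], "jaw": 8},
  {"slide": [1, -0.4, 0.9], "dr": [0, 0, 0], "jaw": 8},
  {"slide": [1, -0.4, 1.2], "dr": [0, 0, 0], "jaw": 8},
  {"slide": [1, -0.4, 1.2], "dr": [0, 0, 0], "jaw": 8},
  {"slide": [1, -0.4, 1.2], "dr": [0, 0, 0], "jaw": 8},
])

```text
clock: 13.35
position: [488.2, -274.9, 95.5]
ee_rot: [0.756, -0.654, 0.001, -0.0]
contact_force: [2.8, -2.5, 6.3]
gripper_width: 14.8
grasp_force: 60.0
```

```bash
python3 st.py
```

```text
13.35 [ 488.16 -274.88   95.46] yaw 278.2660938970197 F [ 2.8  -2.45  6.35] T [-1.04 -0.93 -0.56] w 14.790644650889087 g 59.969653487205505 q [-0.22  0.41 -0.33  0.   -0.83  0.37] tilt [ 0. -0. -1.]
```

Request:
step_arm([
  {"slide": [0.2, -0.2, 0], "dr": [0, 0, 0.1], "jaw": 8},
  {"slide": [0.3, -0.4, 0], "dr": [0, 0, 0.2], "jaw": 8},
  {"slide": [0.3, -0.4, 0], "dr": [0, 0, 0.3], "jaw": 8},
  {"slide": [0.3, -0.4, 0], "dr": [0, 0, 0.4], "jaw": 8},
  {"slide": [0.3, -0.4, 0], "dr": [0, 0, 0.5], "jaw": 8},
  {"slide": [0.3, -0.4, 0], "dr": [0, 0, 0.5], "jaw": 8},
  {"slide": [0.3, -0.4, 0], "dr": [0, 0, 0.5], "jaw": 8},
  {"slide": [0.3, -0.4, 0], "dr": [0, 0, 0.5], "jaw": 8},
])

```text
clock: 14.35
position: [488.3, -274.8, 95.0]
ee_rot: [0.733, -0.68, 0.0, -0.0]
contact_force: [2.6, -2.3, 5.0]
gripper_width: 14.3
grasp_force: 59.6
```

```bash
python3 st.py
```

```text
14.35 [ 488.28 -274.82   95.02] yaw 274.3304390655379 F [ 2.56 -2.33  5.05] T [-0.73 -0.91 -0.2 ] w 14.33458848631633 g 59.64450180530548 q [-0.22  0.41 -0.33  0.   -0.83  0.3 ] tilt [ 0. -0. -1.]
```

Request:
step_arm([
  {"slide": [0.2, -0.2, 0.3], "dr": [0, 0, 0], "jaw": 8},
  {"slide": [0.4, -0.4, 0.6], "dr": [0, 0, 0], "jaw": 8},
  {"slide": [0.4, -0.4, 0.9], "dr": [0, 0, 0.1], "jaw": 8},
  {"slide": [0.4, -0.4, 1.2], "dr": [0, 0, 0.2], "jaw": 8},
  {"slide": [0.4, -0.4, 1.5], "dr": [0, 0, 0.2], "jaw": 8},
  {"slide": [0.4, -0.4, 1.5], "dr": [0, 0, 0.2], "jaw": 8},
  {"slide": [0.4, -0.4, 1.5], "dr": [0, 0, 0.2], "jaw": 8},
  {"slide": [0.4, -0.4, 1.5], "dr": [0, 0, 0.2], "jaw": 8},
])

```text
clock: 15.35
position: [488.4, -275.0, 93.1]
ee_rot: [0.723, -0.69, -0.0, -0.0]
contact_force: [2.2, -0.8, 5.3]
gripper_width: 15.1
grasp_force: 59.6
```

```bash
python3 st.py
```

```text
15.35 [ 488.4  -275.     93.12] yaw 272.6812314251497 F [ 2.21 -0.81  5.25] T [-0.14 -0.87 -0.12] w 15.05548482261089 g 59.62076783180237 q [-0.22  0.42 -0.33 -0.   -0.82  0.27] tilt [-0.  0. -1.]
```

Request:
step_arm([
  {"slide": [0, -0.2, 0.4], "dr": [0, 0, 0], "jaw": 8},
  {"slide": [0.1, -0.4, 0.8], "dr": [0, 0, 0], "jaw": 8},
  {"slide": [0.1, -0.4, 1.2], "dr": [0, 0, 0], "jaw": 8},
  {"slide": [0.1, -0.4, 1.6], "dr": [0, 0, 0], "jaw": 8},
  {"slide": [0.1, -0.4, 2], "dr": [0, 0, 0], "jaw": 8},
  {"slide": [0.1, -0.4, 2.2], "dr": [0, 0, 0], "jaw": 8},
  {"slide": [0.1, -0.4, 2.2], "dr": [0, 0, 0], "jaw": 8},
  {"slide": [0.1, -0.4, 2.2], "dr": [0, 0, 0], "jaw": 8},
])

```text
clock: 16.35
position: [488.5, -275.0, 91.1]
ee_rot: [0.723, -0.69, -0.0, 0.0]
contact_force: [0.9, -0.2, 7.7]
gripper_width: 14.7
grasp_force: 59.9
```

```bash
python3 st.py
```

```text
16.35 [ 488.45 -275.04   91.14] yaw 272.6779667387974 F [ 0.87 -0.22  7.71] T [-0.03 -0.58 -0.08] w 14.664658973180318 g 59.87666130065918 q [-0.22  0.42 -0.33 -0.   -0.82  0.27] tilt [-0.  0. -1.]
```

Request:
step_arm([
  {"slide": [0, -0.1, 0.1], "dr": [0, 0, 0.3], "jaw": 8},
  {"slide": [0, -0.1, 0.2], "dr": [0, 0, 0.6], "jaw": 8},
  {"slide": [0, -0.1, 0.3], "dr": [0, 0, 0.9], "jaw": 8},
  {"slide": [0, -0.1, 0.4], "dr": [0, 0, 1.2], "jaw": 8},
  {"slide": [0, -0.1, 0.5], "dr": [0, 0, 1.5], "jaw": 8},
  {"slide": [0, -0.1, 0.6], "dr": [0, 0, 1.8], "jaw": 8},
  {"slide": [0, -0.1, 0.7], "dr": [0, 0, 2.1], "jaw": 8},
  {"slide": [0, -0.1, 0.8], "dr": [0, 0, 2.4], "jaw": 8},
])

```text
clock: 17.35
position: [488.2, -274.9, 90.0]
ee_rot: [-0.598, 0.802, 0.001, -0.001]
contact_force: [1.5, -0.6, 6.0]
gripper_width: 14.9
grasp_force: 59.7
```

```bash
python3 st.py
```

```text
17.35 [ 488.15 -274.88   89.98] yaw 253.431722267488 F [ 1.53 -0.59  6.02] T [-0.09 -0.46 -0.  ] w 14.860637384824456 g 59.70102846622467 q [-0.22  0.42 -0.33 -0.   -0.82 -0.07] tilt [-0.  0. -1.]
```

Request:
step_arm([
  {"slide": [0, -0.1, 0.1], "dr": [0, 0, 0.35], "jaw": 8},
  {"slide": [0, -0.2, 0.2], "dr": [0, 0, 0.7], "jaw": 8},
  {"slide": [0, -0.2, 0.3], "dr": [0, 0, 1.05], "jaw": 8},
  {"slide": [0, -0.2, 0.4], "dr": [0, 0, 1.4], "jaw": 8},
  {"slide": [0, -0.2, 0.5], "dr": [0, 0, 1.75], "jaw": 8},
  {"slide": [0, -0.2, 0.6], "dr": [0, 0, 2.1], "jaw": 8},
  {"slide": [0, -0.2, 0.6], "dr": [0, 0, 2.45], "jaw": 8},
  {"slide": [0, -0.2, 0.6], "dr": [0, 0, 2.8], "jaw": 8},
])

```text
clock: 18.35
position: [488.1, -274.9, 89.4]
ee_rot: [-0.431, 0.903, 0.001, -0.001]
contact_force: [1.5, 1.4, 6.4]
gripper_width: 14.5
grasp_force: 59.8
```

```bash
python3 st.py
```

```text
18.35 [ 488.06 -274.87   89.4 ] yaw 231.01466881038698 F [1.48 1.37 6.45] T [ 0.05 -0.37  0.03] w 14.547888552883077 g 59.784343242645264 q [-0.22  0.42 -0.33 -0.   -0.82 -0.46] tilt [-0.  0. -1.]
```

Request:
step_arm([
  {"slide": [-0.1, 0, 0.1], "dr": [0, 0, 0.35], "jaw": 8},
  {"slide": [-0.2, 0, 0.2], "dr": [0, 0, 0.7], "jaw": 8},
  {"slide": [-0.2, 0, 0.3], "dr": [0, 0, 1.05], "jaw": 8},
  {"slide": [-0.2, 0, 0.4], "dr": [0, 0, 1.4], "jaw": 8},
  {"slide": [-0.2, 0, 0.5], "dr": [0, 0, 1.75], "jaw": 8},
  {"slide": [-0.2, 0, 0.6], "dr": [0, 0, 2.1], "jaw": 8},
  {"slide": [-0.2, 0, 0.7], "dr": [0, 0, 2.45], "jaw": 8},
  {"slide": [-0.2, 0, 0.8], "dr": [0, 0, 2.8], "jaw": 8},
])

```text
clock: 19.35
position: [488.2, -274.8, 88.7]
ee_rot: [-0.247, 0.969, 0.001, -0.001]
contact_force: [0.8, 0.4, 7.2]
gripper_width: 14.8
grasp_force: 59.9
```

```bash
python3 st.py
```

```text
19.35 [ 488.16 -274.76   88.71] yaw 208.61779830516295 F [0.76 0.35 7.21] T [ 0.11 -0.28  0.01] w 14.805401823055082 g 59.88052010536194 q [-0.22  0.42 -0.34 -0.   -0.82 -0.85] tilt [-0.  0. -1.]
```

Request:
step_arm([
  {"slide": [0, 0, 0.05], "dr": [0, 0, 0.2], "jaw": 8},
  {"slide": [0, 0, 0.1], "dr": [0, 0, 0.4], "jaw": 8},
  {"slide": [0, 0, 0.1], "dr": [0, 0, 0.6], "jaw": 8},
  {"slide": [0, 0, 0.2], "dr": [0, 0, 0.8], "jaw": 8},
  {"slide": [0, 0, 0.2], "dr": [0, 0, 1.0], "jaw": 8},
  {"slide": [0, 0, 0.3], "dr": [0, 0, 1.2], "jaw": 8},
  {"slide": [0, 0, 0.3], "dr": [0, 0, 1.4], "jaw": 8},
  {"slide": [0, 0, 0.3], "dr": [0, 0, 1.5], "jaw": 8},
])

```text
clock: 20.35
position: [488.2, -274.8, 88.5]
ee_rot: [-0.145, 0.989, 0.001, -0.001]
contact_force: [1.1, -0.6, 6.3]
gripper_width: 14.6
grasp_force: 59.9
```

```bash
python3 st.py
```

```text
20.35 [ 488.24 -274.82   88.49] yaw 196.6812420449704 F [ 1.1  -0.6   6.34] T [ 0.02 -0.26 -0.04] w 14.599238833080946 g 59.906657338142395 q [-0.22  0.42 -0.34 -0.   -0.82 -1.06] tilt [-0.  0. -1.]
```

Request:
step_arm([
  {"slide": [0, 0, 0], "dr": [0, 0, 0.15], "jaw": 8},
  {"slide": [0, 0, 0.1], "dr": [0, 0, 0.3], "jaw": 8},
  {"slide": [0, 0, 0.1], "dr": [0, 0, 0.45], "jaw": 8},
  {"slide": [0, 0, 0.1], "dr": [0, 0, 0.6], "jaw": 8},
  {"slide": [0, 0, 0.1], "dr": [0, 0, 0.75], "jaw": 8},
  {"slide": [0, 0, 0.1], "dr": [0, 0, 0.9], "jaw": 8},
  {"slide": [0, 0, 0.1], "dr": [0, 0, 1.0], "jaw": 8},
  {"slide": [0, 0, 0.1], "dr": [0, 0, 1.0], "jaw": 8},
])

```text
clock: 21.35
position: [488.2, -274.8, 88.4]
ee_rot: [-0.076, 0.997, 0.0, -0.001]
contact_force: [0.5, 0.4, 7.8]
gripper_width: 14.9
grasp_force: 59.9
```

```bash
python3 st.py
```

```text
21.35 [ 488.18 -274.79   88.39] yaw 188.70689516590744 F [0.5  0.36 7.77] T [ 0.05 -0.25 -0.  ] w 14.93406903187365 g 59.91802990436554 q [-0.22  0.42 -0.34 -0.   -0.82 -1.2 ] tilt [-0.  0. -1.]
```

Request:
step_arm([
  {"slide": [0, 0, 0], "dr": [0, 0, 0.15], "jaw": 8},
  {"slide": [0, 0, 0], "dr": [0, 0, 0.3], "jaw": 8},
  {"slide": [0, 0, 0], "dr": [0, 0, 0.45], "jaw": 8},
  {"slide": [0, 0, 0], "dr": [0, 0, 0.6], "jaw": 8},
  {"slide": [0, 0, 0.1], "dr": [0, 0, 0.75], "jaw": 8},
  {"slide": [0, 0, 0.1], "dr": [0, 0, 0.9], "jaw": 8},
  {"slide": [0, 0, 0.1], "dr": [0, 0, 1.0], "jaw": 8},
  {"slide": [0, 0, 0.1], "dr": [0, 0, 1.0], "jaw": 8},
])

```text
clock: 22.35
position: [488.7, -275.1, 88.3]
ee_rot: [-0.006, 1.0, 0.0, -0.001]
contact_force: [1.7, -0.8, 5.8]
gripper_width: 14.9
grasp_force: 59.7
```

```bash
python3 st.py
```

```text
22.35 [ 488.74 -275.11   88.31] yaw 180.7409973005996 F [ 1.69 -0.76  5.82] T [-0.31 -0.44  0.08] w 14.914314391525329 g 59.73973631858826 q [-0.22  0.42 -0.34  0.   -0.81 -1.33] tilt [-0.  0. -1.]
```

Request:
step_arm([
  {"slide": [0, 0, 0], "dr": [0, 0, 0.1], "jaw": 8},
  {"slide": [0, 0, 0], "dr": [0, 0, 0.2], "jaw": 8},
  {"slide": [0, 0, 0], "dr": [0, 0, 0.3], "jaw": 8},
  {"slide": [0, 0, 0], "dr": [0, 0, 0.4], "jaw": 8},
  {"slide": [0, 0, 0], "dr": [0, 0, 0.5], "jaw": 8},
  {"slide": [0, 0, 0], "dr": [0, 0, 0.5], "jaw": 8},
  {"slide": [0, 0, 0], "dr": [0, 0, 0.5], "jaw": 8},
  {"slide": [0, 0, 0], "dr": [0, 0, 0.5], "jaw": 8},
])

```text
clock: 23.35
position: [489.2, -275.5, 88.4]
ee_rot: [0.029, 1.0, -0.0, -0.0]
contact_force: [2.5, -2.9, 5.4]
gripper_width: 14.5
grasp_force: 59.6
```

```bash
python3 st.py
```

```text
23.35 [ 489.21 -275.46   88.35] yaw 176.7178821487146 F [ 2.52 -2.94  5.37] T [-0.78 -0.76  0.32] w 14.509927509829744 g 59.64052677154541 q [-0.22  0.42 -0.34  0.   -0.81 -1.4 ] tilt [-0. -0. -1.]
```

Request:
step_arm([
  {"slide": [-0.2, -0.2, 0], "dr": [0, 0, 0], "jaw": 8},
  {"slide": [-0.5, -0.5, 0], "dr": [0, 0, 0], "jaw": 8},
  {"slide": [-0.5, -0.5, 0], "dr": [0, 0, 0.1], "jaw": 8},
  {"slide": [-0.5, -0.5, 0], "dr": [0, 0, 0.2], "jaw": 8},
  {"slide": [-0.5, -0.5, 0], "dr": [0, 0, 0.3], "jaw": 8},
  {"slide": [-0.5, -0.5, 0], "dr": [0, 0, 0.4], "jaw": 8},
  {"slide": [-0.5, -0.5, 0], "dr": [0, 0, 0.4], "jaw": 8},
  {"slide": [-0.5, -0.5, 0], "dr": [0, 0, 0.4], "jaw": 8},
])

```text
clock: 24.35
position: [489.3, -275.6, 88.3]
ee_rot: [0.056, 0.998, 0.0, -0.001]
contact_force: [1.1, -0.5, 6.6]
gripper_width: 14.8
grasp_force: 59.9
```

```bash
python3 st.py
```

```text
24.35 [ 489.3  -275.59   88.31] yaw 173.55721384638423 F [ 1.08 -0.45  6.55] T [-0.27 -0.54  0.42] w 14.76937715154802 g 59.86038029193878 q [-0.22  0.42 -0.33  0.   -0.81 -1.46] tilt [-0.  0. -1.]
```

Request:
step_arm([
  {"slide": [0, 0, 0], "dr": [0, 0, 0], "jaw": 16},
  {"slide": [0, 0, 0], "dr": [0, 0, 0], "jaw": 20},
  {"slide": [0, 0, 0], "dr": [0, 0, 0], "jaw": 26},
  {"slide": [0, 0, 0], "dr": [0, 0, 0], "jaw": 34},
  {"slide": [0, 0, 0], "dr": [0, 0, 0], "jaw": 40},
  {"slide": [0, 0, -2], "dr": [0, 0, 0], "jaw": 40},
  {"slide": [0, 0, -6], "dr": [0, 0, 0], "jaw": 40},
  {"slide": [0, 0, -12], "dr": [0, 0, 0], "jaw": 40},
])

```text
clock: 25.35
position: [489.6, -275.8, 100.5]
ee_rot: [0.057, 0.998, 0.0, -0.0]
contact_force: [1.0, -0.7, -0.0]
gripper_width: 40.2
grasp_force: 0.0
```

Request:
step_arm([
  {"slide": [0, 0, -15], "dr": [0, 0, 0], "jaw": 40},
  {"slide": [0, 0, -35], "dr": [0, 0, 0], "jaw": 40},
  {"slide": [0, 0, -60], "dr": [0, 0, 0], "jaw": 40},
  {"slide": [25, 0, -90], "dr": [0, 0, 0], "jaw": 40},
  {"slide": [60, 25, -110], "dr": [0, 0, 0], "jaw": 40},
  {"slide": [90, 60, -120], "dr": [0, 0, 0], "jaw": 40},
  {"slide": [100, 100, -120], "dr": [0, 0, 0], "jaw": 40},
  {"slide": [100, 130, -120], "dr": [0, 0, 0], "jaw": 40},
])

```text
clock: 26.35
position: [404.5, -134.2, 221.9]
ee_rot: [0.057, 0.998, 0.0, 0.002]
contact_force: [-0.5, -0.0, 0.9]
gripper_width: 40.1
grasp_force: 0.0
```

```bash
python3 st.py; python3 - <<'E'
from h import *
t=optics.get_image('top');s=optics.get_image('scene')
c=lambda im,x,y,w,h:cv2.resize(im[y:y+h,x:x+w],(400,500),interpolation=cv2.INTER_CUBIC)
cv2.imwrite('pics/c5.png',np.hstack([c(t,348,180,72,90),c(s,318,140,72,90)]))
d=cv2.absdiff(t,cv2.imread('pics/t1_full.png')).max(2)
for n,(x,y) in dict(batt=(292,138),reel=(404,133),cut=(318,285)).items():print(n,d[y-12:y+12,x-12:x+12].mean())
for z in(12,45,75,89,100,115):print(z,proj('scene',np.array([488.4,-275.4,z])))
E
```

```text
26.35 [ 404.49 -134.16  221.92] yaw 173.46963416606977 F [-0.55 -0.04  0.85] T [-0.03 -0.07 -0.03] w 40.06066969408278 g 0.0 q [ 0.06  0.05 -0.46 -0.   -1.06 -1.75] tilt [ 0.  0. -1.]
batt 12.432291666666666
reel 11.871527777777779
cut 58.57118055555556
12 [354.21354253 201.94693191]
45 [354.62878    188.18943439]
75 [355.01652428 175.34283099]
89 [355.20092588 169.23330415]
100 [355.3473919  164.38064499]
115 [355.54939698 157.68788569]
```

View pics/c5.png

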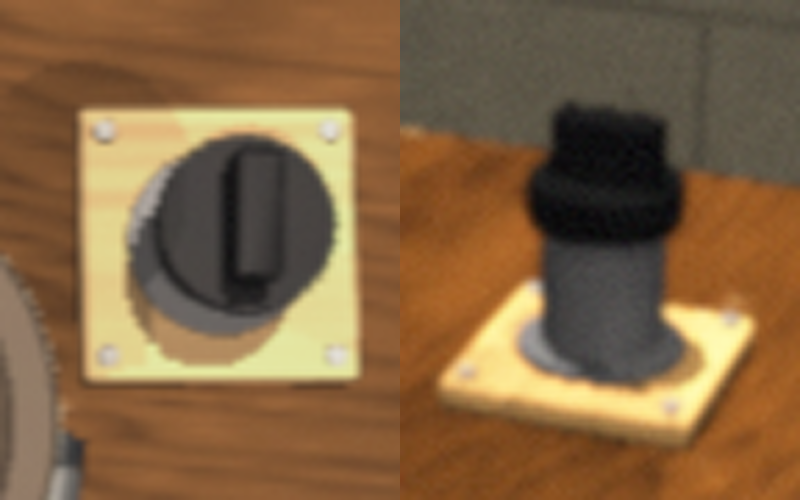

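The cap sits level and low on the holder, with its bar at top-view crop (258,215). In the scene view the skirt covers the neck and thread, around crop (605,215). The gripper is clear of everything.

```bash
python3 -c "
from bench import arm
print(arm.job_done())"
```

```text
the job is handed in; nothing more can be done
None
```

The black cap is screwed home on the battery holder (about 96–99° clockwise to the end walls, 0.4 N m at the stop) and released, and the job was handed in at about 26 s; the loose battery, reel and cutters were never approached, though the arm hid the cutters in the last picture.

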